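# Clear the warming stand and present the smoking plate over it, ball centred

## Task

Lift the blue sauce pot off the warming stand by its arched handle and set it down upright in the middle of the round cork mat, without dropping it. Then pick up the white dished plate by its arched handle, lift it clear of the shelf, and in the air bring it over the middle of the stand and turn it about a quarter turn, until its brass spout points the same way as the stand's red tab; keep the plate level all the while and the wooden ball inside the black ring, and leave the other things where they are. Finish while still holding the plate there, still and level, about 5 cm clear above the stand and with the ball resting in the middle: do not put it down or let go.

Things in the scene. Friction and masses are not known exactly. Their poses are not given: they have to be found in the camera images.
- pot: blue enamel sauce pot, open and empty, 90 mm across and 65 mm high, 0.2 to 0.4 kg, standing on the stand at first; origin at the centre of its underside, z up; a rigid arched steel handle spans it along its y axis
- pot_grip (a point): centre of the dark wooden grip bar at the top of the pot's arched handle, 118 mm straight above the pot's origin; the bar is 12 mm thick along the pot's x, 40 mm long along its y, 16 mm tall; pinch it from above across the 12 mm
- mat: round cork mat, 130 mm across and 6 mm thick, fixed on the shelf to one side of the stand (left or right); origin at the centre of its underside
- stand: round dark steel warming stand, fixed, 120 mm across, flat top 60 mm above the shelf; origin at the centre of its foot on the shelf; its x axis points along its red tab
- tab_tip (a point): outer end of the flat red tab (26 mm wide) that sticks out level from the edge of the stand's top, 106 mm from the stand's centre along its x axis and 60 mm up
- dish: white round dished plate, 160 mm across, rim 30 mm high, 0.28 to 0.46 kg, on the shelf on the other side of the stand from the mat; origin under its centre, x towards its brass spout, at first about a quarter turn clockwise from the tab (from above). Inside a cone, 8 degrees steep to 45 mm out, then 22; a black ring of 35 mm radius. A rigid arched handle spans it along its y
- dish_grip (a point): centre of the dark wooden grip bar at the top of the plate's arched handle, 108 mm straight above the plate's origin and above its centre of mass to within 10 mm; the bar is 12 mm thick along the plate's x, 50 mm long along its y, 16 mm tall; pinch it from above across the 12 mm
- spout (a point): outer end of the brass spout (36 mm wide) on the plate's rim, 109 mm from the plate's centre along its x axis, 29 mm above its underside
- ball_center (a point): centre of the loose wooden ball, 34 mm in diameter, 16 g, which lies in the middle of the plate; it rolls freely and leaves the middle when the plate is tilted or jerked (sideways above about 1.3 m/s2)
- shaker: brushed aluminium shaker, 62 mm across, 100 mm high, in the row at the back; origin under its centre; leave it alone
- ramekin: glass ramekin, 84 mm across, 42 mm high, in the row at the back; origin under its centre; leave it alone
- rub_jar: amber jar with black cap, 60 mm across, 80 mm high, in the row at the back; origin under its centre; leave it alone
- lifter: black hard plastic grill-grate lifter lying along y, about 210 mm long, 22 mm high, at the back; origin on its underside; leave it alone
- sauce: amber sauce bottle with red cap, 60 mm across, 150 mm high, at the back left; origin under its centre; leave it alone
- brush: brush lying on the far left of the shelf; origin on its underside; leave it alone
Mind the look-alikes: they are no part of the job. Leave any pink, purple or turquoise look-alike of the stand alone.

How it is judged (in metres and radians):
On the way, in this order (a step that is already met when the one before it is completed fails the run):
1. the pot stands upright on the cork mat, let go (horizontal distance between pot and mat below 0.03 m and height (world z) of pot between 0.002 and 0.012 m and angle between pot's own z axis and vertical below 0.1 rad and linear speed of pot below 0.03 m/s and contact force between the fingers and pot below 0.05 N), for 0.3 s.
2. the plate is held in the air, clear of the shelf, its spout not yet turned to the tab (contact force between the fingers and dish above 1 N and height (world z) of dish above 0.02 m and angle between the x axis of dish and the x axis of stand, either way round above 0.6 rad), for 0.1 s.
At the end, for the whole second after the job is handed in: Pot upright, still and let go on the mat, centres within 30 mm. Plate held by the fingers alone, still, within 30 mm of the stand's axis, underside 12 to 120 mm above its top, tilt under 0.1 rad, spout within 0.2 rad of the tab's direction, ball within 15 mm of its centre (all of step 1 and contact force between the fingers and dish above 1 N and horizontal distance between dish and stand below 0.03 m and height (world z) of dish between 0.072 and 0.18 m and angle between dish's own z axis and vertical below 0.1 rad and angle between the x axis of dish and the x axis of stand, either way round below 0.2 rad and x of spout in the frame of stand above 0.05 m and horizontal distance between ball_center and dish below 0.015 m and z of ball_center in the frame of dish below 0.04 m and linear speed of dish below 0.03 m/s and contact force between dish and stand below 0.05 N and contact force between dish and pot below 0.05 N); the arm keeps its last pose, push and grip.
It fails at once if the ball's centre goes outside the black ring (35 mm from the plate's centre) (horizontal distance between ball_center and dish above 0.035 m).
It fails at once if the plate is tipped by more than 0.2 rad (angle between dish's own z axis and vertical above 0.2 rad).
It fails at once if the pot is tipped over (angle between pot's own z axis and vertical above 0.6 rad).
It fails at once if the pot is dropped (moves faster than 0.5 m/s with no finger on it) (linear speed of pot above 0.5 m/s and contact force between the fingers and pot below 0.05 N).
It fails at once if another thing is moved by more than 25 mm (distance of any of shaker, ramekin, rub_jar, lifter, sauce, brush from where it was at the start of the episode above 0.025 m).
It also fails if it takes over 67 s, if anything falls off the work surface, if the arm or the gripper's body presses on something with over 40 N, if the wrist force passes 120 N, or if a joint passes its speed limit or range.

## Robot

A 7-joint arm with a two-finger parallel gripper is mounted at the origin on the work surface. World frame = base frame: x ahead of the robot, y to its left, z up, the work surface at z = 0. Lengths are in mm, angles in rad, forces in N, time in s.
With the tool pointing down it reaches from about 400 to 750 mm from the base axis. Payload 19.5 kg.
Tool frame: the origin (TCP) lies on the centre line of the jaws, within the pads' length; the fingertips stand 14 mm ahead of it and the grasp point (between the pads) lies 5 mm behind it; z points along the fingers, y is the line along which they close (so a half turn about z gives the same grasp; the last joint's range is limited). The gripper opens to 85 mm and grips with 20 to 120 N. Pads are 22 mm wide; open, the fingers measure 114 mm over their backs; the gripper's body (76 mm by 85 mm) begins 54 mm behind the grasp point. The pads swing forward as they close: fully open they stand 13 mm farther back than shut.
Start: joints at [-1.155, 0.707, -0.028, 1.485, 0.022, 0.951, -0.075], TCP at [254.121, 515.771, 245.268] pointing down, gripper open.
Joint ranges: [-2.71, 2.71], [-0.32, 2.16], [-1.57, 1.52], [0, 2.45], [-1.46, 4.6], [0, 2.02], [-2.83, 2.83]. Speed limits (rad/s): [1.89, 1.89, 2.57, 2.57, 3.01, 3.01, 3.01].

## Interface

Orientations are given as a unit quaternion [w, x, y, z].
In Python, from plant import arm, optics, finder gives the robot as it stands.
- The arm moves only by the shell command python3 -m jog 'ROWS' [OPENING] [FORCE]. ROWS is JSON, a list of rows, each an object with "offset": the shift along the tool's x, y, z in mm, a list of three; "spin": the turn about the tool's z in degrees. In form: [{"offset": [dx, dy, dz], "spin": spin}, ...]. A call has 1 to 8 rows; each row shifts and turns the commanded pose from where the row before left it, along the tool's axes as they then stand; what a row does not reach is not made up. A row lasts 1/10 s, in which the tool goes at most 50 mm and 8.59 degrees, less where a joint would pass 70% of its speed; a pose out of reach is approached as far as the arm can. A call with a gripper value outside its range is refused whole. OPENING is the gripper's target within -1 to 1 (fully open at 1, half-way at 0, shut at -1), set as the call begins (- or left out, the last holds). The fingers move at their own pace and stop on an object; FORCE is the grip in N (left out, the last holds). Time passes only in rows, so rows that do not move let the fingers close. It gives the time, the measured TCP pose, the force, the opening and the grip force at its end, in the units of the state.
- arm.sense(): the state, without advancing time (a new reading comes with each control period).
- optics.snapshot(name): name is "scene" or "top" or "wrist"; returns a dict with "image" (480x640x3 uint8, blue, green, red), "vertical_fov" (degrees; the focal length in pixels is half the picture's height over the tangent of half this angle, whatever the lens; pixels are square), "cx", "cy" (the principal point, pixels), "D" ([k1, k2, p1, p2, k3] as OpenCV has them; the pictures are not rectified), "R" (3x3) and "t" (3): a world point X has camera coordinates R X + t. Camera axes: x right, y down, z forward; pixel columns grow to the right and rows downward; lengths in mm; the calibration is good to about 2 mm. A picture is of the moment at which its call begins. There is no depth.
- arm.finish_job(): hands the job in; it is judged then, once.
Trained networks look in the newest picture that a camera, given by its name, has taken for a name from the list of things; names that differ only in an ending like _2 or _b are one class to them, and where a whole thing is asked for, a point or a joint stands for the part that bears it (a point fixed in the world has none). Each returns a list of dicts, best first, with "p" (0 to 1); they miss things now and then, are a little off and sometimes report something else, mostly with a low value. They report only what shows in the picture. A call takes as long as a camera call. They do not tell look-alikes from the thing itself.
- finder.find_in(camera, query): "extent" ([centre column, centre row, width, height] in pixels, round what is visible of it).
- finder.outline_of(camera, query): "mask" (480x640 bool, what is visible of it) and "extent" ([centre column, centre row, width, height] in pixels, round what is visible of it).
- finder.tip_of(camera, query): "centre" ([column, row] in pixels: a listed point, or the origin of a listed thing).
The state is a dict: "t": time; "joints": joint angles; "joint_velocities": joint speeds; "effort": joint torques, N m; "ee_pos": TCP position; "ee_rot": TCP orientation; "wrist_force": force on the tool from outside, world axes, zero at the start; "torque": the same for the moment, N m; "gripper_width": finger opening in mm; "finger_force": force on a finger pad.
Only numpy, scipy, OpenCV 4.12 (cv2) and the standard library are available. Lean on these libraries where they do the work, as an engineer would, in place of code of your own. Each camera call takes 0.05 s, during which the arm holds its last target. There are 200 camera calls.

## Working session

There is one attempt and no reset: what is moved stays moved. The work goes in short steps, Python scripts to look and compute and a shell command to move; the robot and the scene stay as the last step left them, time stands still between calls to the robot, and variables do not carry over. Pictures are saved under pics/ and viewed, at most 10 in all, crops included, and the job is handed in when it is done.

```bash
mkdir -p pics
cat > h.py <<'E'
import numpy as np, cv2
from plant import arm, optics, finder
def K(s):
    f=240/np.tan(np.radians(s["vertical_fov"])/2)
    return np.array([[f,0,s["cx"]],[0,f,s["cy"]],[0,0,1.]])
def ray(s,px):
    u=cv2.undistortPoints(np.array([[px]],float),K(s),np.array(s["D"],float))[0,0]
    R=np.array(s["R"]);t=np.array(s["t"])
    return -R.T@t, R.T@np.array([u[0],u[1],1.])
def atz(s,px,z):
    c,d=ray(s,px); return c+d*(z-c[2])/d[2]
def proj(s,X):
    r,_=cv2.Rodrigues(np.array(s["R"],float))
    return cv2.projectPoints(np.array(X,float).reshape(-1,1,3),r,np.array(s["t"],float),K(s),np.array(s["D"],float))[0][:,0]
def tri(rs):
    A=np.zeros((3,3));b=np.zeros(3)
    for c,d in rs:
        d=d/np.linalg.norm(d);P=np.eye(3)-np.outer(d,d);A+=P;b+=P@c
    return np.linalg.solve(A,b)
E
python3 - <<'E'
from h import *
np.set_printoptions(precision=1,suppress=True)
S={}
for c in("scene","top"):
    S[c]=optics.snapshot(c);cv2.imwrite(f"pics/{c}0.png",S[c]["image"])
    print(c,-np.array(S[c]["R"]).T@S[c]["t"])
Z=dict(pot_grip=118+60,pot=60,mat=0,stand=0,tab_tip=60,dish_grip=108,spout=29,dish=0,ball_center=20,sauce=0,shaker=0,ramekin=0,rub_jar=0)
for q,z in Z.items():
    for c in S:
        for r in finder.tip_of(c,q)[:3]:
            print(q,c,round(r["p"],2),np.array(r["centre"]),atz(S[c],r["centre"],z))
s=arm.sense();print(s["t"],s["ee_pos"],s["ee_rot"],s["gripper_width"])
E
```

```text
scene [ 924.9 -554.8 1224.7]
top [ 330.    90.2 1290.5]
pot_grip scene 0.43 [436.4 313.8] [760.   49.6 178. ]
pot_grip top 0.86 [334.9 236.2] [454.5  26.4 178. ]
pot scene 0.85 [314.1 274.2] [457.5  42.9  60. ]
pot top 0.81 [330.7 241.9] [453.4  29.7  60. ]
mat scene 0.61 [354.4 222.7] [423.4 263.3   0. ]
mat top 0.75 [235.7 254.8] [421.4 270.6   0. ]
stand scene 0.92 [124.8 323. ] [ 155.1 -298.2    0. ]
stand scene 0.81 [287.1 179.5] [188.1 279.7   0. ]
stand scene 0.77 [315.2 290.7] [463.7  37.4   0. ]
stand top 0.85 [455.1 366.2] [ 147.1 -295.8    0. ]
stand top 0.84 [327.7 242.1] [458.8  34.5   0. ]
stand top 0.79 [222.2 347.6] [184.5 298.    0. ]
tab_tip scene 0.94 [357. 293.] [566.9  59.1  60. ]
tab_tip scene 0.82 [331.4 167.8] [294.  340.7  60. ]
tab_tip scene 0.68 [386.4 139.2] [354.4 518.9  60. ]
tab_tip top 0.95 [206.  307.5] [287.  330.9  60. ]
tab_tip top 0.91 [447.7 328.5] [ 246.7 -259.2   60. ]
tab_tip top 0.77 [318.5 197.1] [564.4  61.5  60. ]
dish_grip scene 0.73 [214.6 375.6] [ 459.7 -294.6  108. ]
dish_grip scene 0.28 [180.1 428.4] [ 479.1 -416.9  108. ]
dish_grip t
[... 432 characters left out ...]
0.6 [296.3 476.9] [ 697.2 -341.    20. ]
ball_center scene 0.47 [219.2 393.4] [ 458.3 -298.9   20. ]
ball_center top 0.57 [461.  243.9] [ 458.7 -306.1   20. ]
sauce scene 0.64 [459.5 238.3] [670.5 379.6   0. ]
shaker scene 0.68 [385.5 387.2] [733.3 -70.9   0. ]
shaker scene 0.58 [309.7 252. ] [385.  120.6   0. ]
shaker top 0.61 [414.4 144.2] [ 723.7 -191.7    0. ]
shaker top 0.59 [371.1 140.2] [731.6 -76.6   0. ]
ramekin scene 0.94 [350.6 431. ] [ 727.3 -195.3    0. ]
ramekin top 0.69 [418.1 143.6] [ 725.6 -201.6    0. ]
rub_jar scene 0.59 [294.  475.1] [ 687.5 -337.3    0. ]
rub_jar top 0.73 [472.6 156.6] [ 694.4 -347.9    0. ]
1.4 [254.1 515.8 245.3] [-0.   0.2  1.  -0. ] 85.29136585608997
```

View pics/top0.png

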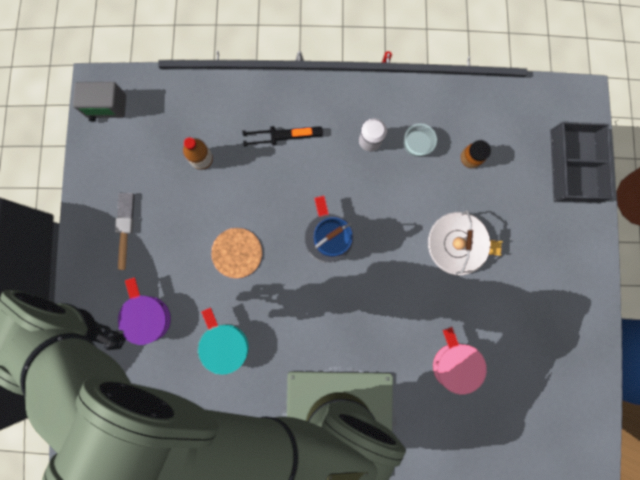

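View pics/scene0.png

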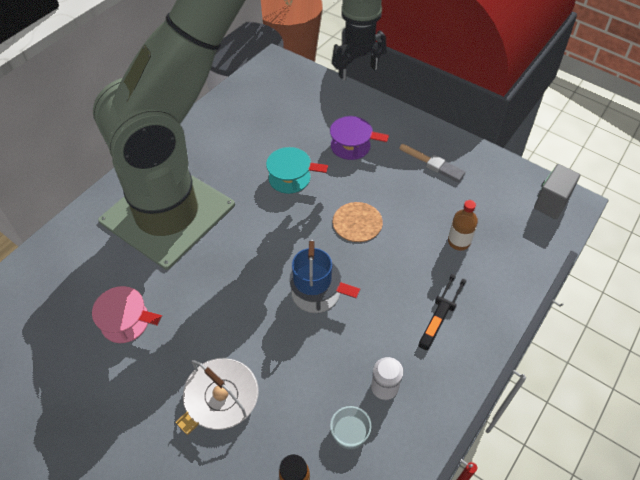

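The stand candidates in the top view are dark steel with the pot on it (328,241), purple (143,320), turquoise (222,348) and pink (459,370). The dark one fits: it is steel and carries the pot. I'll confirm this in a crop and measure the bar directions in the same step.

Run:
```python
from h import *
np.set_printoptions(precision=1,suppress=True)
S={c:optics.snapshot(c) for c in("scene","top")}
T=[]
for c,(x,y) in (("scene",(315,275)),("top",(330,235)),("scene",(215,395)),("top",(462,243))):
    T.append(cv2.resize(S[c]["image"][y-50:y+50,x-66:x+67],(400,300),interpolation=cv2.INTER_CUBIC))
cv2.imwrite("pics/crop1.png",np.vstack([np.hstack(T[:2]),np.hstack(T[2:])]))
for q in("pot_grip","dish_grip","spout","tab_tip"):
    for c in S:
        for r in finder.outline_of(c,q)[:2]:
            ys,xs=np.nonzero(r["mask"]);
            print(q,c,round(r["p"],2),np.array(r["extent"]),xs.size)
s=arm.sense();print(np.array(s["ee_pos"]),[round(v,4) for v in s["ee_rot"]])
for q in ("pot_grip","dish_grip"):
    pass
```

```text
pot_grip scene 0.8 [311.6 266.6  41.4  54.1] 1613
pot_grip top 0.86 [333.6 236.   38.3  37.4] 1139
dish_grip scene 0.61 [216.8 397.5  79.9  75.8] 4271
dish_grip scene 0.32 [463.1 227.1  26.   50.4] 1004
dish_grip top 0.83 [462.9 242.6  75.1  64.2] 3017
spout scene 0.72 [440.9 313.4  44.7  79.5] 958
spout scene 0.67 [215.8 396.9  82.2  76.5] 4364
spout top 0.69 [421.4 140.7  34.1  37.8] 855
spout top 0.68 [465.6 244.2  72.1  61.4] 3084
tab_tip scene 0.9 [128.8 314.6  69.2  57.8] 2578
tab_tip scene 0.86 [323.5 290.5  70.   48.4] 1255
tab_tip top 0.97 [144.4 310.9  55.2  67.2] 2144
tab_tip top 0.96 [226.  339.9  53.4  68.4] 2213
[254.1 515.8 245.3] [np.float64(-0.0), np.float64(0.227), np.float64(0.9739), np.float64(-0.0)]
```

View pics/crop1.png

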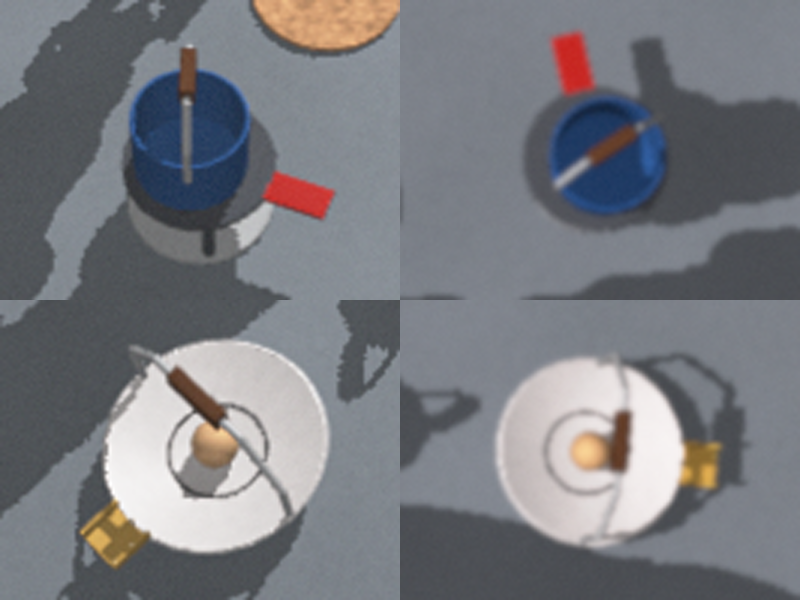

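The crop confirms the dark steel stand under the blue pot: red tab tip at top (320,197), white dish with brass spout at top (502,248). Next I triangulate the bar ends.

Run:
```python
from h import *
np.set_printoptions(precision=1,suppress=True)
S={c:optics.snapshot(c) for c in("scene","top")}
P=dict(pa=((327.2,238.2),(311.5,257.6),178),pb=((341.8,227.3),(311.9,241),178),da=((470.3,230.3),(207.7,370),108),db=((469,249.7),(221.7,385),108),
 tab=((319.7,197),(358.6,293),60),spout=((501.9,248.3),(181.7,428.3),29),dish=((457,241.3),(223.3,397.9),0),stand=((327.7,242.1),(315.2,290.7),0),mat=((235.7,254.8),(354.4,222.7),0))
for k,(a,b,z) in P.items():
    print(k,tri([ray(S["top"],a),ray(S["scene"],b)]),atz(S["top"],a,z),atz(S["scene"],b,z))
```

```text
pa [454.4  40.7 128. ] [449.7  43.4 178. ] [475.3  13.  178. ]
pb [470.6  17.  228.9] [474.8  11.3 178. ] [449.8  48.6 178. ]
da [ 468.8 -296.1  152.3] [ 482.9 -301.7  108. ] [ 440.3 -293.9  108. ]
db [ 452.8 -301.2   61.8] [ 436.3 -297.9  108. ] [ 484.6 -301.3  108. ]
tab [567.3  60.3  57.9] [564.8  58.5  60. ] [569.9  61.2  60. ]
spout [ 449.7 -406.9   32.5] [ 448.5 -409.9   29. ] [ 450. -405.   29.]
dish [ 466.9 -299.1    7.5] [ 467.3 -301.8    0. ] [ 464.5 -297.1    0. ]
stand [461.   36.3  -1.7] [458.8  34.5   0. ] [463.7  37.4   0. ]
mat [420.8 270.7  -9.1] [421.4 270.6   0. ] [423.4 263.3   0. ]
```

```bash
python3 -m jog '[{"offset":[0,0,-4],"spin":7},{"offset":[0,0,-4],"spin":7},{"offset":[0,0,-4],"spin":7},{"offset":[0,0,-4],"spin":7},{"offset":[-20,-5,0],"spin":0},{"offset":[-43,-10,0],"spin":0},{"offset":[-43,-10,0],"spin":0},{"offset":[-43,-10,0],"spin":0}]' 1 30
python3 -m jog '[{"offset":[-43,-10,0],"spin":0},{"offset":[-43,-10,0],"spin":0},{"offset":[-43,-10,0],"spin":0},{"offset":[-43,-10,0],"spin":0},{"offset":[-43,-10,0],"spin":0},{"offset":[-43,-10,0],"spin":0},{"offset":[-43,-10,0],"spin":0},{"offset":[-43,-10,0],"spin":0}]'
cat >> h.py <<'E'
def go(pos,head=None):
    """how far to go: tool-axis offset [mm] after the spin [deg], for tool pointing down"""
    from scipy.spatial.transform import Rotation as Ro
    s=arm.sense();q=s["ee_rot"];R=Ro.from_quat([q[1],q[2],q[3],q[0]]).as_matrix()
    h=np.degrees(np.arctan2(R[1,0],R[0,0]))
    sp=0 if head is None else (h-head+180)%360-180
    R2=R@Ro.from_euler("z",sp,degrees=True).as_matrix()
    print("t",round(s["t"],2),"pos",np.array(s["ee_pos"]).round(1),"head",h.round(1),"tilt",np.degrees(np.arccos(-R[2,2])).round(2),"w",round(s["gripper_width"],1),"F",np.array(s["wrist_force"]).round(1),"M",np.array(s["torque"]).round(2),"ff",s["finger_force"])
    print("offset",(R2.T@(np.array(pos)-s["ee_pos"])).round(1),"spin",round(sp,1),"j7",round(s["joints"][6],2))
E
python3 - <<'E'
from h import *
S=optics.snapshot("wrist");cv2.imwrite("pics/w1.png",S["image"])
go([462.4,29,245],126)
print([ (r["p"],r["centre"],atz(S,r["centre"],178)) for r in finder.tip_of("wrist","pot_grip")[:2]])
print(proj(S,[[462.4,29,178],[449.8,46,178],[475,12,178]]))
E
```

```text
t: 2.8
ee_pos: [313.1, 372.8, 261.3]
ee_rot: [0.0, 0.456, 0.89, 0.0]
wrist_force: [1.7, 1.2, -0.9]
gripper_width: 85.4
finger_force: 0.0
t: 3.6
ee_pos: [449.5, 46.8, 261.5]
ee_rot: [0.0, 0.456, 0.89, 0.0]
wrist_force: [1.2, 1.0, -0.5]
gripper_width: 85.6
finger_force: 0.0
t 3.65 pos [451.5  39.8 261.5] head 125.3 tilt 0.21 w 85.3 F [ -1.1 -12.2  -1.2] M [-0.67  0.01  0.02] ff 0.0
offset [-15.1   2.5  16.5] spin -0.7 j7 0.49
[(0.8, [321.0, 291.9], array([460.34764192,  31.05688326, 178.        ]))]
[[321.82079077 296.49246315]
 [321.30654281 261.67711074]
 [322.30315786 329.16353066]]
```

View pics/w1.png

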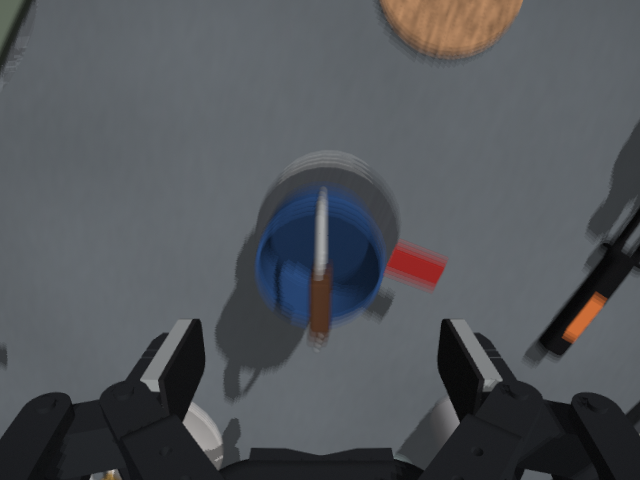

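The wrist view shows the grip bar centred at about (320,298), running along the image columns between the open pads, which matches the estimate. Moving down to grasp.

```bash
python3 -m jog '[{"offset":[-14,2,0],"spin":-1},{"offset":[0,0,0],"spin":0},{"offset":[0,0,15],"spin":0},{"offset":[0,0,20],"spin":0},{"offset":[0,0,20],"spin":0},{"offset":[0,0,20],"spin":0},{"offset":[0,0,13],"spin":0},{"offset":[0,0,0],"spin":0}]'
python3 -m jog '[{"offset":[0,0,0],"spin":0},{"offset":[0,0,0],"spin":0},{"offset":[0,0,0],"spin":0},{"offset":[0,0,0],"spin":0},{"offset":[0,0,0],"spin":0},{"offset":[0,0,0],"spin":0},{"offset":[0,0,0],"spin":0},{"offset":[0,0,0],"spin":0}]' -1 40
python3 -c "
from h import *
go([461.4,30,173])"
```

```text
t: 4.5
ee_pos: [457.9, 39.0, 172.3]
ee_rot: [-0.001, 0.448, 0.894, -0.001]
wrist_force: [0.2, -0.1, -0.2]
gripper_width: 85.3
finger_force: 0.0
t: 5.3
ee_pos: [458.6, 38.4, 173.4]
ee_rot: [-0.0, 0.448, 0.894, -0.0]
wrist_force: [-2.8, 0.0, 4.6]
gripper_width: 11.2
finger_force: 40.7
t 5.3 pos [458.6  38.4 173.4] head 126.8 tilt 0.02 w 11.2 F [-2.8  0.   4.6] M [0.14 0.6  0.02] ff 40.674519538879395
offset [-8.4 -2.8  0.4] spin 0 j7 0.52
```

```bash
python3 -m jog '[{"offset":[0,0,-3],"spin":0},{"offset":[0,0,-6],"spin":0},{"offset":[0,0,-10],"spin":0},{"offset":[0,0,-14],"spin":0},{"offset":[0,0,-14],"spin":0},{"offset":[0,0,-10],"spin":0},{"offset":[0,0,-6],"spin":0},{"offset":[0,0,-2],"spin":0}]'
python3 -m jog '[{"offset":[6,3,0],"spin":0},{"offset":[14,7,0],"spin":0},{"offset":[22,11,0],"spin":0},{"offset":[27,14,0],"spin":0},{"offset":[27,14,0],"spin":0},{"offset":[27,14,0],"spin":0},{"offset":[27,14,0],"spin":0},{"offset":[22,12,0],"spin":0}]'
python3 -m jog '[{"offset":[18,10,0],"spin":0},{"offset":[12,6,0],"spin":0},{"offset":[6,3,0],"spin":0},{"offset":[3,2,0],"spin":0},{"offset":[0,0,0],"spin":0},{"offset":[0,0,0],"spin":0}]'
python3 - <<'E'
from h import *
go([420,273,245])
S={c:optics.snapshot(c) for c in("top","wrist","scene")}
for c in S:
    for r in finder.outline_of(c,"mat")[:1]: print(c,"mat",round(r["p"],2),np.round(r["extent"],0),atz(S[c],r["extent"][:2],6))
    for r in finder.tip_of(c,"mat")[:1]: print(c,"mattip",round(r["p"],2),atz(S[c],r["centre"],0))
    for r in finder.tip_of(c,"pot")[:1]: print(c,"pot",round(r["p"],2),atz(S[c],r["centre"],126))
I=np.hstack([S["wrist"]["image"],S["scene"]["image"]]);cv2.imwrite("pics/c2.png",cv2.resize(I,(800,300),interpolation=cv2.INTER_AREA))
E
```

```text
t: 6.1
ee_pos: [458.9, 38.4, 239.1]
ee_rot: [0.0, 0.448, 0.894, 0.0]
wrist_force: [0.3, 0.6, -4.4]
gripper_width: 11.3
finger_force: 39.8
t: 6.9
ee_pos: [426.1, 231.5, 237.8]
ee_rot: [-0.0, 0.447, 0.894, -0.0]
wrist_force: [0.2, -1.0, -3.8]
gripper_width: 11.1
finger_force: 39.7
t: 7.5
ee_pos: [420.9, 272.4, 238.3]
ee_rot: [0.0, 0.448, 0.894, -0.0]
wrist_force: [0.2, -1.1, -3.7]
gripper_width: 11.3
finger_force: 39.8
t 7.5 pos [420.9 272.4 238.3] head 126.7 tilt 0.03 w 11.3 F [ 0.2 -1.1 -3.7] M [0.05 0.03 0.01] ff 39.75174307823181
offset [ 1.  -0.3 -6.7] spin 0 j7 0.08
top mat 0.84 [252. 254.  24.  44.] [422.86666692 227.66318111   6.        ]
top mattip 0.71 [419.57653288 272.84667103   0.        ]
top pot 0.69 [421.51662292 268.44256197 126.        ]
wrist mat 0.95 [327. 181. 149. 100.] [415.11232006 288.76892781   6.        ]
wrist pot 0.72 [425.46601646 265.24051125 126.        ]
scene mat 0.63 [356. 223.  51.  37.] [430.21609196 262.44292839   6.        ]
scene mattip 0.86 [426.41384039 263.85032676   0.        ]
scene pot 0.6 [420.1375563  280.58485095 126.        ]
```

View pics/c2.png

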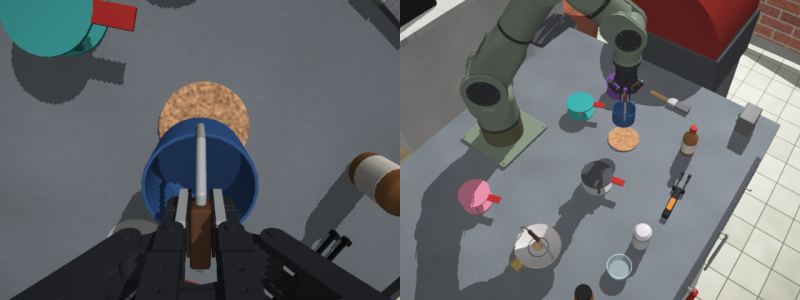

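The wrist view shows the pot hanging upright in front of the mat, and the estimates put both centres near (422,268). Lowering.

```bash
python3 -m jog '[{"offset":[0,0,6],"spin":0},{"offset":[0,0,14],"spin":0},{"offset":[0,0,20],"spin":0},{"offset":[0,0,22],"spin":0},{"offset":[0,0,20],"spin":0},{"offset":[0,0,16],"spin":0},{"offset":[0,0,8],"spin":0},{"offset":[0,0,4],"spin":0}]'
python3 -m jog '[{"offset":[0,0,2],"spin":0},{"offset":[0,0,2],"spin":0},{"offset":[0,0,1.5],"spin":0},{"offset":[0,0,1.5],"spin":0},{"offset":[0,0,1],"spin":0},{"offset":[0,0,0],"spin":0},{"offset":[0,0,0],"spin":0}]'
```

```text
t: 8.9
ee_pos: [420.5, 273.1, 127.6]
ee_rot: [-0.0, 0.448, 0.894, -0.0]
wrist_force: [0.1, 0.8, -2.3]
gripper_width: 11.1
finger_force: 39.8
t: 9.6
ee_pos: [420.6, 273.2, 120.3]
ee_rot: [0.0, 0.448, 0.894, -0.0]
wrist_force: [-0.5, -0.2, -3.6]
gripper_width: 11.3
finger_force: 39.7
```

```bash
python3 -m jog '[{"offset":[0,0,0.7],"spin":0},{"offset":[0,0,0.5],"spin":0},{"offset":[0,0,0.3],"spin":0},{"offset":[0,0,0],"spin":0},{"offset":[0,0,0],"spin":0}]'
```

```text
t: 10.1
ee_pos: [420.5, 273.2, 119.3]
ee_rot: [-0.0, 0.448, 0.894, 0.0]
wrist_force: [-3.5, -1.2, 12.0]
gripper_width: 11.1
finger_force: 41.8
```

```bash
python3 -m jog '[{"offset":[0,0,-0.5],"spin":0},{"offset":[0,0,0],"spin":0},{"offset":[0,0,0],"spin":0},{"offset":[0,0,0],"spin":0},{"offset":[0,0,0],"spin":0},{"offset":[0,0,0],"spin":0},{"offset":[0,0,0],"spin":0}]' 1
python3 -m jog '[{"offset":[0,0,-5],"spin":0},{"offset":[0,0,-15],"spin":0},{"offset":[0,0,-25],"spin":0},{"offset":[0,0,-30],"spin":0},{"offset":[0,0,-30],"spin":0},{"offset":[0,0,-20],"spin":0},{"offset":[0,0,0],"spin":0},{"offset":[0,0,0],"spin":0}]'
python3 - <<'E'
from h import *
go([461,-298.7,245],-8)
S={c:optics.snapshot(c) for c in("top","wrist","scene")}
for c in S:
    for q,z in(("mat",0),("pot",6),("pot_grip",124)):
        for r in finder.tip_of(c,q)[:1]: print(c,q,round(r["p"],2),atz(S[c],r["centre"],z))
    for q,z in(("stand",0),("stand",60),("tab_tip",60)):
        for r in finder.tip_of(c,q)[:5]:
            X=atz(S[c],r["centre"],z)
            if abs(X[0]-510)<90 and abs(X[1]-40)<60: print(c,q,z,round(r["p"],2),X)
E
```

```text
t: 10.8
ee_pos: [420.6, 273.2, 119.3]
ee_rot: [-0.0, 0.448, 0.894, -0.0]
wrist_force: [0.5, -0.9, 0.4]
gripper_width: 85.5
finger_force: 0.0
t: 11.6
ee_pos: [420.5, 273.2, 244.4]
ee_rot: [0.0, 0.448, 0.894, 0.0]
wrist_force: [-0.7, 0.3, -0.2]
gripper_width: 85.4
finger_force: 0.0
t 11.6 pos [420.5 273.2 244.4] head 126.8 tilt 0.02 w 85.4 F [-0.7  0.3 -0.2] M [0.04 0.02 0.04] ff 0.0
offset [119.7 560.7  -0.7] spin 134.8 j7 0.08
top pot 0.75 [671.40988319 360.84767045   6.        ]
top pot_grip 0.93 [423.67131045 262.26227683 124.        ]
top stand 0 0.57 [454.11377685  36.24749451   0.        ]
top stand 60 0.57 [448.344599    38.75623637  60.        ]
top tab_tip 60 0.9 [570.73237329  62.10019084  60.        ]
wrist pot 0.56 [424.03749225 267.02950298   6.        ]
wrist pot_grip 0.66 [424.27494783 266.29348157 124.        ]
wrist stand 0 0.62 [463.58078671  34.7787734    0.        ]
wrist stand 60 0.62 [448.60996612  83.78613535  60.        ]
wrist tab_tip 60 0.96 [566.4665504   63.22553331  60.        ]
scene mat 0.93 [424.02708518 267.82806367   0.        ]
scene pot 0.75 [414.61621461 278.95105887   6.        ]
scene pot_grip 0.67 [429.8066078  259.40801377 124.        ]
scene stand 0 0.98 [4.66607486e+02 3.74267813e+01 2.27373675e-13]
scene stand 60 0.98 [489.05973822   8.41595457  60.        ]
scene tab_tip 60 0.62 [566.12108208  59.49776384  60.        ]
```

```bash
python3 -m jog '[{"offset":[-15,-10,0],"spin":0},{"offset":[-34,-22,0],"spin":0},{"offset":[-34,-22,0],"spin":0},{"offset":[-34,-22,0],"spin":0},{"offset":[-34,-22,0],"spin":0},{"offset":[-34,-22,0],"spin":0},{"offset":[-34,-22,0],"spin":0},{"offset":[-34,-22,0],"spin":0}]'
python3 -m jog '[{"offset":[-34,-22,0],"spin":0},{"offset":[-34,-22,0],"spin":0},{"offset":[-34,-22,0],"spin":0},{"offset":[-34,-22,0],"spin":0},{"offset":[-34,-22,0],"spin":0},{"offset":[-34,-22,0],"spin":0},{"offset":[-34,-22,0],"spin":0},{"offset":[-25,-14,0],"spin":0}]'
python3 -m jog '[{"offset":[0,0,0],"spin":8},{"offset":[0,0,0],"spin":8},{"offset":[0,0,0],"spin":8},{"offset":[0,0,0],"spin":8},{"offset":[0,0,0],"spin":8},{"offset":[0,0,0],"spin":8},{"offset":[0,0,0],"spin":8},{"offset":[0,0,0],"spin":8}]'
python3 -m jog '[{"offset":[0,0,0],"spin":8},{"offset":[0,0,0],"spin":8},{"offset":[0,0,0],"spin":8},{"offset":[0,0,0],"spin":8},{"offset":[0,0,0],"spin":8},{"offset":[0,0,0],"spin":8},{"offset":[0,0,0],"spin":8},{"offset":[0,0,0],"spin":8}]'
python3 -m jog '[{"offset":[0,0,0],"spin":7},{"offset":[0,0,0],"spin":0},{"offset":[0,0,0],"spin":0}]'
python3 - <<'E'
from h import *
go([461,-298.7,245],-8)
S=optics.snapshot("wrist");cv2.imwrite("pics/w3.png",S["image"])
for q,z in(("dish",0),("dish_grip",108),("spout",29),("ball_center",21)):
    for r in finder.tip_of("wrist",q)[:2]: print(q,round(r["p"],2),r["centre"],atz(S,r["centre"],z))
print(proj(S,[[461,-298.7,108],[484,-301.5,108],[438.3,-296,108]]))
E
```

```text
t: 13.45
ee_pos: [440.6, -29.2, 244.4]
ee_rot: [0.0, 0.448, 0.894, 0.0]
wrist_force: [0.7, 0.5, 0.4]
gripper_width: 85.4
finger_force: 0.0
t: 14.25
ee_pos: [462.8, -341.6, 244.2]
ee_rot: [0.0, 0.449, 0.894, -0.0]
wrist_force: [-0.3, 1.2, -0.4]
gripper_width: 85.4
finger_force: 0.0
t: 15.05
ee_pos: [463.5, -338.8, 244.3]
ee_rot: [-0.0, 0.855, 0.518, -0.0]
wrist_force: [0.2, 0.3, -0.1]
gripper_width: 85.5
finger_force: 0.0
t: 15.85
ee_pos: [463.6, -338.8, 244.3]
ee_rot: [0.0, 1.0, -0.014, 0.0]
wrist_force: [0.6, -1.0, -0.5]
gripper_width: 85.3
finger_force: 0.0
t: 16.15
ee_pos: [463.6, -338.8, 244.3]
ee_rot: [0.0, 0.998, -0.07, -0.0]
wrist_force: [0.2, 0.1, 0.1]
gripper_width: 85.2
finger_force: 0.0
t 16.15 pos [ 463.6 -338.8  244.3] head -8.0 tilt 0.02 w 85.2 F [0.2 0.1 0.1] M [ 0.02 -0.03 -0.04] ff 0.0
offset [ -8.1 -39.3  -0.7] spin -0.0 j7 -0.64
dish 0.62 [277.3, 203.7] [ 4.59277324e+02 -2.96777471e+02 -5.68434189e-14]
dish_grip 0.75 [260.1, 241.8] [ 459.29800696 -295.91343335  108.        ]
spout 0.87 [399.5, 211.1] [ 444.86284859 -403.35812142   29.        ]
ball_center 0.98 [273.9, 213.4] [ 455.84068546 -295.28229418   21.        ]
[[263.68259035 238.88815533]
 [261.50094269 205.43441477]
 [265.88184598 270.21773869]]
```

View pics/w3.png

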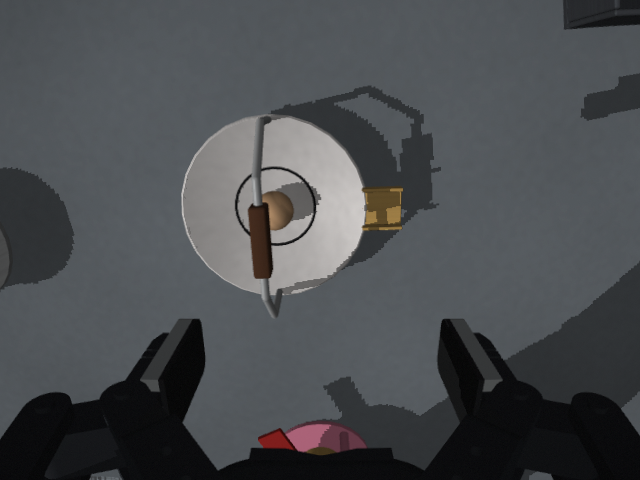

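The wrist view shows the dish grip bar centred at (260,241), the ball inside the ring at (274,212) and the spout at (400,210). All are consistent with the estimates.

```bash
python3 -m jog '[{"offset":[-2,-10,0],"spin":0},{"offset":[-5,-20,10],"spin":0},{"offset":[-2.5,-11,20],"spin":0},{"offset":[0,0,30],"spin":0},{"offset":[0,0,20],"spin":0},{"offset":[0,0,10],"spin":0},{"offset":[0,0,0],"spin":0},{"offset":[0,0,0],"spin":0}]' 0
python3 - <<'E'
from h import *
go([459.8,-296.7,103],-8)
S=optics.snapshot("wrist");cv2.imwrite("pics/w4.png",S["image"])
for q,z in(("dish",0),("dish_grip",108),("spout",29),("ball_center",21)):
    for r in finder.tip_of("wrist",q)[:2]: print(q,round(r["p"],2),r["centre"],atz(S,r["centre"],z))
E
```

```text
t: 17.2
ee_pos: [460.2, -297.0, 155.1]
ee_rot: [0.0, 0.997, -0.072, 0.0]
wrist_force: [-0.1, 0.4, 0.4]
gripper_width: 42.7
finger_force: 0.0
t 17.2 pos [ 460.2 -297.   155.1] head -8.2 tilt 0.05 w 42.7 F [-0.1  0.4  0.4] M [-0.02  0.01 -0.03] ff 0.0
offset [-0.5 -0.3 52.1] spin -0.2 j7 -0.58
dish 0.84 [324.1, 218.3] [ 460.99022936 -298.75532558    0.        ]
dish_grip 0.64 [487.7, 225.2] [ 477.44267774 -374.5272965   108.        ]
spout 0.88 [487.9, 224.2] [ 450.04741276 -404.52690807   29.        ]
ball_center 0.88 [320.7, 228.8] [ 460.01599517 -296.18492942   21.        ]
```

View pics/w4.png

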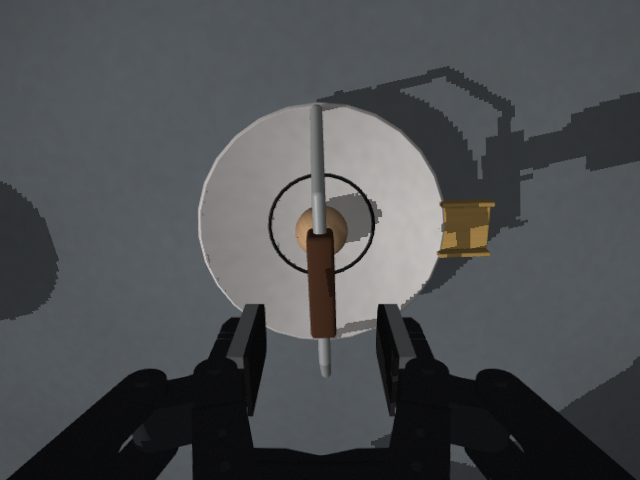

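The bar is centred between the pads at column about 321, turned about 2° counter-clockwise. I'll spin to match, lower, then close gently in steps.

```bash
python3 -m jog '[{"offset":[0,0,5],"spin":-1},{"offset":[0,0,13],"spin":-1},{"offset":[0,0,16],"spin":0},{"offset":[0,0,12],"spin":0},{"offset":[0,0,6],"spin":0},{"offset":[0,0,0],"spin":0},{"offset":[0,0,0],"spin":0}]' -0.4
python3 -m jog '[{"offset":[0,0,0],"spin":0},{"offset":[0,0,0],"spin":0}]' -0.58 20
python3 -m jog '[{"offset":[0,0,0],"spin":0},{"offset":[0,0,0],"spin":0}]' -0.64 20
python3 -m jog '[{"offset":[0,0,0],"spin":0},{"offset":[0,0,0],"spin":0}]' -0.68 20
python3 -m jog '[{"offset":[0,0,0],"spin":0},{"offset":[0,0,0],"spin":0}]' -0.71 20
python3 -m jog '[{"offset":[0,0,0],"spin":0},{"offset":[0,0,0],"spin":0}]' -0.74 20
python3 -m jog '[{"offset":[0,0,0],"spin":0},{"offset":[0,0,0],"spin":0}]' -0.78 20
```

```text
t: 18.15
ee_pos: [460.1, -297.1, 102.7]
ee_rot: [0.0, 0.999, -0.054, 0.0]
wrist_force: [-0.1, -0.4, 0.5]
gripper_width: 25.6
finger_force: 0.0
t: 18.35
ee_pos: [460.2, -297.0, 102.8]
ee_rot: [0.0, 0.999, -0.054, 0.0]
wrist_force: [0.1, -0.4, -0.7]
gripper_width: 17.6
finger_force: 0.0
t: 18.55
ee_pos: [460.0, -296.9, 102.5]
ee_rot: [0.0, 0.999, -0.054, 0.0]
wrist_force: [0.3, 0.4, -0.7]
gripper_width: 15.2
finger_force: 0.0
t: 18.75
ee_pos: [460.0, -297.0, 102.4]
ee_rot: [0.0, 0.999, -0.054, 0.0]
wrist_force: [0.3, -0.7, -0.6]
gripper_width: 13.9
finger_force: 0.0
t: 18.95
ee_pos: [460.0, -297.1, 102.4]
ee_rot: [0.0, 0.999, -0.054, 0.0]
wrist_force: [0.9, -1.1, 0.5]
gripper_width: 12.5
finger_force: 0.6
t: 19.15
ee_pos: [460.0, -297.1, 102.4]
ee_rot: [0.0, 0.999, -0.054, 0.0]
wrist_force: [-0.3, -0.9, 1.1]
gripper_width: 11.9
finger_force: 19.7
t: 19.35
ee_pos: [460.0, -297.1, 102.4]
ee_rot: [0.0, 0.999, -0.054, 0.0]
wrist_force: [-0.8, -2.0, 1.2]
gripper_width: 11.4
finger_force: 19.9
```

```bash
python3 -m jog '[{"offset":[0,0,0],"spin":0},{"offset":[0,0,0],"spin":0},{"offset":[0,0,0],"spin":0}]' -1 60
python3 -m jog '[{"offset":[0,0,-1],"spin":0},{"offset":[0,0,-2],"spin":0},{"offset":[0,0,-3],"spin":0},{"offset":[0,0,-4],"spin":0},{"offset":[0,0,-6],"spin":0},{"offset":[0,0,-7],"spin":0},{"offset":[0,0,-8],"spin":0},{"offset":[0,0,-8],"spin":0}]'
python3 -m jog '[{"offset":[0,0,-6],"spin":0},{"offset":[0,0,-4],"spin":0},{"offset":[0,0,-2],"spin":0},{"offset":[0,0,-1],"spin":0},{"offset":[0,0,0],"spin":0},{"offset":[0,0,0],"spin":0}]'
python3 - <<'E'
from h import *
go([461,36,212])
S={c:optics.snapshot(c) for c in("top","wrist","scene")}
for c in S:
    for q,z in(("dish",52),("spout",81),("ball_center",73)):
        for r in finder.tip_of(c,q)[:1]: print(c,q,round(r["p"],2),r["centre"],atz(S[c],r["centre"],z))
w=S["wrist"]["image"];s=S["scene"]["image"][300:480,100:340]
cv2.imwrite("pics/c5.png",np.hstack([cv2.resize(w,(400,300)),cv2.resize(s,(400,300))]))
E
```

```text
t: 19.65
ee_pos: [460.0, -297.1, 102.5]
ee_rot: [0.0, 0.999, -0.054, 0.0]
wrist_force: [-1.5, -2.4, 5.0]
gripper_width: 11.0
finger_force: 59.0
t: 20.45
ee_pos: [460.0, -296.9, 142.2]
ee_rot: [0.0, 0.999, -0.054, 0.0]
wrist_force: [0.5, 0.6, -4.5]
gripper_width: 11.1
finger_force: 58.4
t: 21.05
ee_pos: [459.9, -296.9, 154.1]
ee_rot: [-0.0, 0.999, -0.054, -0.0]
wrist_force: [-0.5, -0.3, -3.9]
gripper_width: 11.0
finger_force: 58.4
t 21.05 pos [ 459.9 -296.9  154.1] head -6.2 tilt 0.02 w 11.0 F [-0.5 -0.3 -3.9] M [0.09 0.01 0.04] ff 58.39126646518707
offset [ -35.1 -331.   -57.8] spin 0 j7 -0.55
top ball_center 0.24 [287.1, 133.3] [722.32482099 142.65652647  73.        ]
wrist dish 0.7 [320.8, 243.9] [ 460.20354049 -296.05032926   52.        ]
wrist spout 0.86 [523.2, 260.9] [ 448.81438822 -403.74267064   81.        ]
wrist ball_center 0.81 [320.9, 261.4] [ 457.47002772 -295.81884612   73.        ]
scene dish 0.7 [218.7, 386.1] [ 459.08912065 -294.17464562   52.        ]
scene spout 0.65 [173.6, 421.2] [ 447.74521198 -410.69845784   81.        ]
scene ball_center 0.52 [215.2, 384.3] [ 458.99190992 -300.19468469   73.        ]
```

View pics/c5.png

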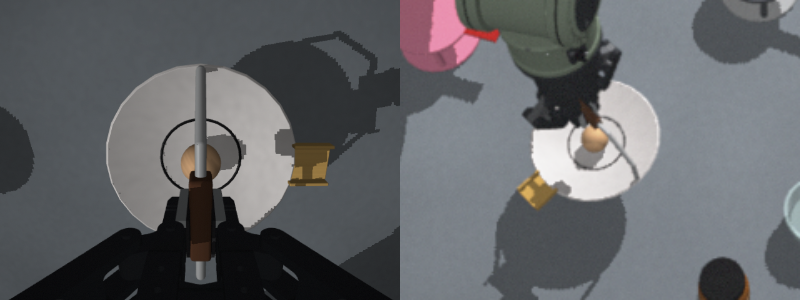

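The dish hangs level with the ball in mid-ring, and the spout direction is unchanged. Raising it further and carrying it over the stand with gentle ramps.

```bash
python3 -m jog '[{"offset":[0,-1,-1],"spin":0},{"offset":[-0.3,-3,-2],"spin":0},{"offset":[-0.5,-5,-4],"spin":0},{"offset":[-0.7,-7,-6],"spin":0},{"offset":[-1,-9,-6],"spin":0},{"offset":[-1.2,-11,-6],"spin":0},{"offset":[-1.4,-13,-6],"spin":0},{"offset":[-1.6,-15,-6],"spin":0}]'
python3 -m jog '[{"offset":[-1.6,-15,-6],"spin":0},{"offset":[-1.6,-15,-5],"spin":0},{"offset":[-1.6,-15,-4],"spin":0},{"offset":[-1.6,-15,-3],"spin":0},{"offset":[-1.6,-15,-2],"spin":0},{"offset":[-1.6,-15,-1],"spin":0},{"offset":[-1.6,-15,0],"spin":0},{"offset":[-1.6,-15,0],"spin":0}]'
python3 -m jog '[{"offset":[-1.6,-15,0],"spin":0},{"offset":[-1.6,-15,0],"spin":0},{"offset":[-1.6,-15,0],"spin":0},{"offset":[-1.6,-15,0],"spin":0},{"offset":[-1.5,-14,0],"spin":0},{"offset":[-1.4,-13,0],"spin":0},{"offset":[-1.3,-12,0],"spin":0},{"offset":[-1.2,-11,0],"spin":0}]'
python3 -m jog '[{"offset":[-1,-10,0],"spin":0},{"offset":[-0.9,-8,0],"spin":0},{"offset":[-0.7,-6,0],"spin":0},{"offset":[-0.5,-5,0],"spin":0},{"offset":[-0.4,-4,0],"spin":0},{"offset":[-0.2,-2,0],"spin":0},{"offset":[-0.1,-1,0],"spin":0},{"offset":[0,-1,0],"spin":0}]'
python3 - <<'E'
from h import *
go([461,36,212],103)
S={c:optics.snapshot(c) for c in("wrist","scene")}
for c in S:
    for q,z in(("dish",110),("spout",139),("ball_center",130),("stand",0),("tab_tip",60)):
        for r in finder.tip_of(c,q)[:1]: print(c,q,round(r["p"],2),r["centre"],atz(S[c],r["centre"],z))
E
```

```text
t: 22.45
ee_pos: [460.3, -231.4, 191.9]
ee_rot: [0.0, 0.999, -0.054, 0.0]
wrist_force: [0.4, 0.0, -3.2]
gripper_width: 11.1
finger_force: 58.4
t: 23.25
ee_pos: [460.4, -110.4, 212.7]
ee_rot: [-0.0, 0.999, -0.054, 0.0]
wrist_force: [-0.2, -0.2, -3.9]
gripper_width: 10.8
finger_force: 58.4
t: 24.05
ee_pos: [460.6, -0.0, 212.5]
ee_rot: [-0.0, 0.999, -0.054, 0.0]
wrist_force: [-0.5, -0.5, -4.2]
gripper_width: 11.0
finger_force: 58.5
t: 24.85
ee_pos: [461.0, 35.8, 212.3]
ee_rot: [0.0, 0.999, -0.055, -0.0]
wrist_force: [0.3, -0.9, -3.6]
gripper_width: 11.3
finger_force: 58.5
t 24.85 pos [461.   35.8 212.3] head -6.3 tilt 0.01 w 11.3 F [ 0.3 -0.9 -3.6] M [0.01 0.02 0.03] ff 58.52755129337311
offset [0.2 0.  0.3] spin -109.3 j7 -1.09
wrist dish 0.91 [321.2, 244.2] [461.07691248  36.38827327 110.        ]
wrist spout 0.65 [528.1, 260.5] [449.74166161 -73.92724469 139.        ]
wrist ball_center 0.7 [320.1, 261.1] [458.36878533  37.2992146  130.        ]
wrist stand 0.72 [636.8, 435.2] [ 1.49763397e+02 -2.96888141e+02  5.68434189e-14]
wrist tab_tip 0.92 [25.7, 435.7] [283.89287584 335.83451188  60.        ]
scene dish 0.56 [312.8, 264.3] [459.41166466  36.88847077 110.        ]
scene spout 0.72 [278.7, 288.8] [450.19818791 -71.70015457 139.        ]
scene ball_center 0.65 [311.8, 259.5] [458.29281859  35.29143855 130.        ]
scene stand 0.95 [349.1, 144.6] [249.56288708 491.65731693   0.        ]
scene tab_tip 0.97 [389.2, 141.6] [365.79431033 515.44959062  60.        ]
```

Over the stand with the ball central. Now −109° of spin in gentle ramps.

```bash
python3 -m jog '[{"offset":[0,0,0],"spin":-0.5},{"offset":[0,0,0],"spin":-1},{"offset":[0,0,0],"spin":-1.5},{"offset":[0,0,0],"spin":-2},{"offset":[0,0,0],"spin":-2.5},{"offset":[0,0,0],"spin":-3},{"offset":[0,0,0],"spin":-3.5},{"offset":[0,0,0],"spin":-4}]'
python3 -m jog '[{"offset":[0,0,0],"spin":-4},{"offset":[0,0,0],"spin":-4},{"offset":[0,0,0],"spin":-4},{"offset":[0,0,0],"spin":-4},{"offset":[0,0,0],"spin":-4},{"offset":[0,0,0],"spin":-4},{"offset":[0,0,0],"spin":-4},{"offset":[0,0,0],"spin":-4}]'
python3 -m jog '[{"offset":[0,0,0],"spin":-4},{"offset":[0,0,0],"spin":-4},{"offset":[0,0,0],"spin":-4},{"offset":[0,0,0],"spin":-4},{"offset":[0,0,0],"spin":-4},{"offset":[0,0,0],"spin":-4},{"offset":[0,0,0],"spin":-4},{"offset":[0,0,0],"spin":-4}]'
python3 -m jog '[{"offset":[0,0,0],"spin":-4},{"offset":[0,0,0],"spin":-4},{"offset":[0,0,0],"spin":-4},{"offset":[0,0,0],"spin":-3.5},{"offset":[0,0,0],"spin":-3},{"offset":[0,0,0],"spin":-2.5},{"offset":[0,0,0],"spin":-2},{"offset":[0,0,0],"spin":-1.5}]'
python3 -m jog '[{"offset":[0,0,0],"spin":-1},{"offset":[0,0,0],"spin":-1},{"offset":[0,0,0],"spin":-0.5},{"offset":[0,0,0],"spin":0},{"offset":[0,0,0],"spin":0}]'
python3 - <<'E'
from h import *
go([461,36,212],103)
S={c:optics.snapshot(c) for c in("top","wrist","scene")}
for c in S:
    for q,z in(("dish",110),("spout",139),("ball_center",130),("stand",0),("tab_tip",60),("pot_grip",124),("mat",0)):
        for r in finder.tip_of(c,q)[:1]: print(c,q,round(r["p"],2),r["centre"],atz(S[c],r["centre"],z))
w=S["wrist"]["image"];s=S["scene"]["image"][160:340,200:440]
cv2.imwrite("pics/c6.png",np.hstack([cv2.resize(w,(400,300)),cv2.resize(s,(400,300))]))
E
```

```text
t: 26.25
ee_pos: [461.0, 35.9, 212.3]
ee_rot: [0.0, 0.995, 0.105, 0.0]
wrist_force: [0.3, -0.1, -3.7]
gripper_width: 11.0
finger_force: 58.5
t: 27.05
ee_pos: [461.1, 35.9, 212.4]
ee_rot: [0.0, 0.927, 0.375, 0.0]
wrist_force: [0.3, -0.1, -3.9]
gripper_width: 10.5
finger_force: 58.4
t: 27.85
ee_pos: [461.1, 35.8, 212.4]
ee_rot: [0.0, 0.788, 0.616, 0.0]
wrist_force: [-0.5, -0.7, -4.6]
gripper_width: 11.0
finger_force: 58.5
t: 28.65
ee_pos: [461.0, 35.9, 212.3]
ee_rot: [0.0, 0.64, 0.768, 0.0]
wrist_force: [0.3, -0.4, -2.9]
gripper_width: 11.1
finger_force: 58.5
t: 29.15
ee_pos: [461.0, 35.9, 212.3]
ee_rot: [0.0, 0.624, 0.781, -0.0]
wrist_force: [0.6, -0.9, -4.4]
gripper_width: 10.9
finger_force: 58.5
t 29.15 pos [461.   35.9 212.3] head 102.8 tilt 0.01 w 10.9 F [ 0.6 -0.9 -4.4] M [-0.05 -0.   -0.02] ff 58.451324701309204
offset [ 0.1 -0.   0.3] spin -0.2 j7 0.23
top spout 0.55 [230.2, 249.6] [423.30733122 264.23683955 139.        ]
top stand 0.85 [458.0, 364.5] [ 151.45912942 -303.28504627    0.        ]
top tab_tip 0.87 [127.1, 274.8] [362.03230642 531.05796469  60.        ]
top pot_grip 0.75 [233.1, 250.6] [422.32119664 259.64378905 124.        ]
wrist dish 0.98 [322.6, 244.2] [460.48403228  38.39643955 110.        ]
wrist spout 0.75 [522.9, 262.1] [565.05001803  61.87484281 139.        ]
wrist ball_center 0.97 [320.4, 258.7] [459.56832345  36.73728357 130.        ]
wrist tab_tip 0.68 [476.0, 219.9] [566.93954797  63.39006625  60.        ]
scene dish 0.57 [314.2, 264.0] [461.47873208  39.38809968 110.        ]
scene spout 0.95 [359.6, 272.1] [566.0469706   64.60495965 139.        ]
scene ball_center 0.64 [310.9, 259.1] [456.02769553  34.98366632 130.        ]
scene stand 0.96 [291.6, 178.8] [196.55350123 288.98225888   0.        ]
scene tab_tip 0.86 [388.3, 138.0] [356.17507384 526.08173924  60.        ]
scene pot_grip 0.67 [356.0, 192.9] [425.57911778 258.72133082 124.        ]
```

View pics/c6.png

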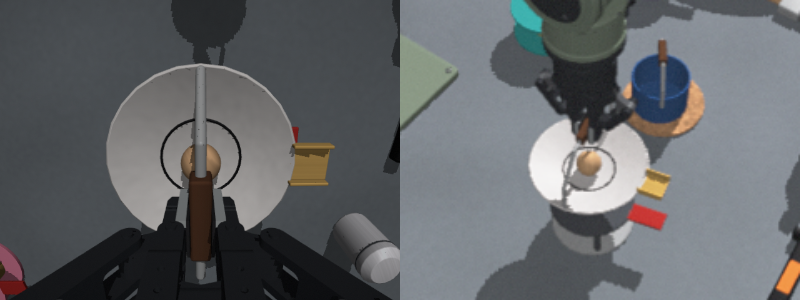

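The views show the spout over the red tab, the plate level with the ball in mid-ring, and the pot upright on the mat. I'll let it settle, then hand in.

```bash
python3 -m jog '[{"offset":[0,0,0],"spin":0},{"offset":[0,0,0],"spin":0},{"offset":[0,0,0],"spin":0},{"offset":[0,0,0],"spin":0},{"offset":[0,0,0],"spin":0},{"offset":[0,0,0],"spin":0},{"offset":[0,0,0],"spin":0},{"offset":[0,0,0],"spin":0}]'
python3 -c "
from plant import arm
print(arm.finish_job())"
```

```text
t: 31.15
ee_pos: [461.0, 35.9, 212.3]
ee_rot: [0.0, 0.624, 0.781, -0.0]
wrist_force: [0.2, 0.1, -3.8]
gripper_width: 11.2
finger_force: 58.4
the job is handed in; nothing more can be done
None
```

I handed the job in at about 31 s of the 67 s, with no verdict returned: the pot stands upright and released on the cork mat, and the plate is held level and still about 5 cm above the stand, spout along the red tab and the ball in the middle.

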